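# Fetch the long drive coupling from the tilt bin

## Task

Swing the tilt-out bin that holds the long metal drive coupling forward out of its rack, all the way to its stop. Then scoop the long coupling out of the bin's mouth and put it in the steel bowl, leaving the bin tilted out and the bowl upright.

Things in the scene. Friction and masses are not known exactly. Their poses are not given: they have to be found in the camera images.
- bin_a (a joint): Tilt (rad) of the wanted one of two bins in black racks 210 mm wide, facing the robot: the one holding the long coupling. 0 = shut; grows as its top swings towards the robot; stop at 0.95. Hinged along its lower front edge, 55 mm above the table; stiff, stays where left (2-3 N at the lip). Inside 184 mm wide, 70 deep, open top, front wall 6 thick. Steel ledge 138 high, 100 mm behind the front.
- bin_a_lip (a point): Middle of the top edge of that bin's black pull lip (110 mm long, 12 thick, 30 high, on top of the clear front wall; space behind it free to pull from behind). Moves with the bin. y axis: along lip and hinge (racks may be turned a little). z: up the front wall, away from the hinge, which is 115 mm below and 3 mm in front of this point. x: from the front wall into the bin.
- coupling: Long bright metal drive coupling: spool 50 mm long, 40 mm diameter, thin waist, flat ends, 0.15 kg, along its own y axis, across the bin, in the corner of front wall and floor; rolls there as the bin swings. Origin: centre. With the bin out, wall and floor form a V under it: grip the flat ends 5-8 mm above centre; 20 mm free beyond each. A 22 mm short coupling beside it is not wanted.
- bowl: Loose round steel bowl, 160 mm across the rim, 55 mm high, wall 4 mm, 0.4 kg, on the table to the left or right, nearer the robot than the racks. Origin: centre of its underside, z up. A tall clear beaker stands on the other side and is not wanted.
Things that resemble listed ones, but are neither listed nor needed, are in the scene too. What is shaped like the coupling but blue or purple is not meant. What is shaped like the bowl but red is not meant.

How it is judged:
By the outcome, as a careful person would: the job done as asked, in the order asked, and still so for the second after the job is handed in, with the robot touching nothing.
It also fails if it takes over 48 s, if anything falls off the work surface, if the arm or the gripper's body presses on something with over 40 N, if the wrist force passes 120 N, or if a joint passes its speed limit or range.

## Robot

A 6-joint arm with a two-finger parallel gripper is mounted at the origin on the work surface. World frame = base frame: x ahead of the robot, y to its left, z up, the work surface at z = 0. Lengths are in m, angles in rad, forces in N, time in s.
With the tool pointing down it reaches from about 0.35 to 0.775 m from the base axis. Payload 5.5 kg.
Tool frame: the origin (TCP) lies on the centre line of the jaws, within the pads' length; the fingertips stand 17 mm ahead of it and the grasp point (between the pads) lies 2 mm behind it; z points along the fingers, y is the direction in which the jaws open and shut (so a half turn about z gives the same grasp; the last joint's range is limited). The gripper opens to 85 mm and grips with 20 to 120 N. Pads are 22 mm wide; open, the fingers measure 114 mm over their backs; the gripper's body (76 mm by 85 mm) begins 54 mm behind the grasp point. The pads swing forward as they close: fully open they stand 13 mm farther back than shut.
Start: joints at [-1.355, 0.313, 0.046, 1.304, 0, 1.431], TCP at [0.2, -0.539, 0.248] pointing down, gripper open.
Joint ranges: [-2.76, 2.76], [-0.86, 1.69], [-1.03, 1.26], [-2.2, 2.34], [-1.47, 1.5], [-3.14, 3.14]. Speed limits (rad/s): [2.57, 2.57, 3.14, 3.14, 3.14, 3.14].

## Interface

Orientations are given as a unit quaternion [w, x, y, z].
In Python, from workcell import env gives the robot as it stands.
- The arm moves only by the tool servo_tool, never from a script. Its argument "increments" is a list of rows, each an object of numbers: "claw": the closure, from 0 (fully open) to 1 (shut); "x", "y", "z": the shift along the world's x, y, z in units of 25 mm (1.0 is 25 mm); "ax", "ay", "az": the turn, a rotation vector about the world's x, y, z in units of 8 degrees (1.0 is 8 degrees). A call has 1 to 5 rows; each row shifts and turns the commanded pose from where the row before left it; what a row does not reach is not made up. A row lasts 1/10 s, in which the tool goes at most 50 mm and 8.59 degrees, less where a joint would pass 70% of its speed; a pose out of reach is approached as far as the arm can. A call is refused whole if a number of a shift passes 1 or a number of a turn 1, either way. A call with a gripper value outside its range is refused whole. The fingers move at their own pace and stop on an object; "newtons" is the grip in N (left out, the last holds). Time passes only in rows, so rows that do not move let the fingers close. It gives the time, the measured TCP pose, the force and the opening at its end, in the units of the state.
- env.get_state(): the state, without advancing time (a new reading comes with each control period).
- env.read_camera(name): name is "scene" or "top" or "wrist"; returns the picture (384x512x3 uint8, red, green, blue); there is no depth.
- env.calibration(name): a dict with "K" (3x3 intrinsics, pixels), "distortion" ([k1, k2, p1, p2, k3] as OpenCV has them; the pictures are not rectified), "world_to_cam" (4x4, takes a point from world to camera coordinates). Camera axes: x right, y down, z forward; pixel columns grow to the right and rows downward; lengths in m; the calibration is good to about 2 mm. A picture is of the moment at which its call begins: read the wrist's pose just before it. calibration takes no time and is no camera call; for the wrist camera it gives the pose at the moment of the call.
- env.hand_in(): hands the job in, once; it reports no verdict.
The state is a dict: "clock": time; "joint_pos": joint angles; "qvel": joint speeds; "tau": joint torques, N m; "tcp_pos": TCP position; "orientation": TCP orientation; "wrist_force": force on the tool from outside, world axes, zero at the start; "ft_torque": the same for the moment, N m; "finger_gap": finger opening in m.
Only numpy, scipy, OpenCV 4.12 (cv2) and the standard library are available. Lean on these libraries where they do the work, as an engineer would, in place of code of your own. Each camera call takes 0.05 s, during which the arm holds its last target.

## Working session

There is one attempt and no reset: what is moved stays moved. The work goes in short steps, Python scripts to look and compute and a tool call to move; the robot and the scene stay as the last step left them, time stands still between calls to the robot, and variables do not carry over. Pictures are saved under pics/ and viewed, and the job is handed in when it is done.

Besides the shell and the picture viewer there is one more tool, called after "Call:" by a JSON object that holds its "method" and its "body", one argument or row to a line. servo_tool: Moves the arm, as the interface text tells. Its arguments: {"type":"object","properties":{"increments":{"type":"array"},"newtons":{"type":"number"}},"required":["increments"]}

```bash
ls; mkdir -p pics; python3 - <<'E'
from workcell import env
import cv2
print(env.get_state())
for n in ("scene","top","wrist"):
    c=env.calibration(n); print(n,c)
    cv2.imwrite(f"pics/{n}0.png",env.read_camera(n)[:,:,::-1])
E
```

```text
pics
{'clock': 0.0, 'joint_pos': array([-1.35460709e+00,  3.14016523e-01,  4.49676287e-02,  1.30358540e+00,
        2.85239690e-05,  1.43120054e+00]), 'qvel': array([ 0.00125288, -0.00301323,  0.00065057, -0.0007982 , -0.00022584,
       -0.00016689]), 'tau': array([ 4.32401539e-04, -4.80624533e+01,  2.98533279e+01,  1.92761229e-02,
       -1.54839768e-04, -5.78972475e-06]), 'tcp_pos': array([ 0.20018495, -0.53851767,  0.24739502]), 'orientation': array([-9.18853771e-04,  9.84218397e-01,  1.76955652e-01, -2.09338588e-05]), 'wrist_force': array([ 0.16476934, -0.21340501,  0.29121289]), 'ft_torque': array([-0.01529505, -0.00781411, -0.01423217]), 'finger_gap': 0.08544674488422448}
scene {'K': array([[346.38439   ,   0.        , 249.79954916],
       [  0.        , 346.38439   , 192.78659337],
       [  0.        ,   0.        ,   1.        ]]), 'distortion': array([0.02349586, 0.        , 0.        , 0.        , 0.        ]), 'world_to_cam': array([[ 0.27365262,  0.96178303,  0.00936169, -0.10574527],
       [ 0.7340885 , -0.20255875, -0.64813889, -0.23023155],
       [-0.6214727 ,  0.
[... 421 characters left out ...]
286092],
       [-0.99470273,  0.01865224, -0.101087  ,  0.42141308],
       [ 0.10124339,  0.00763752, -0.99483237,  0.98710504],
       [ 0.        ,  0.        ,  0.        ,  1.        ]])}
wrist {'K': array([[316.82753779,   0.        , 257.75453858],
       [  0.        , 316.82753779, 193.85396892],
       [  0.        ,   0.        ,   1.        ]]), 'distortion': array([-0.014068,  0.      ,  0.      ,  0.      ,  0.      ]), 'world_to_cam': array([[ 0.34803414, -0.93747947, -0.00211828, -0.57488942],
       [-0.89347551, -0.33238037,  0.30203443, -0.03941193],
       [-0.28385515, -0.10322566, -0.95329466,  0.38012508],
       [ 0.        ,  0.        ,  0.        ,  1.        ]])}
```

View pics/scene0.png

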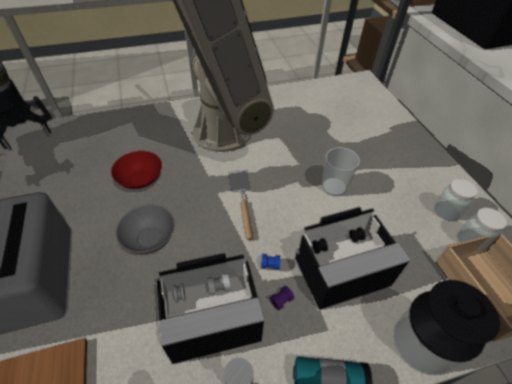

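View pics/top0.png

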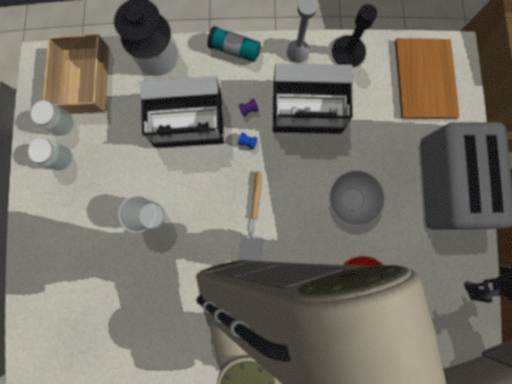

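View pics/wrist0.png

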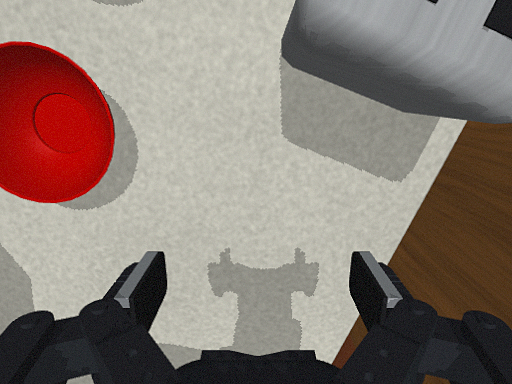

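```bash
python3 - <<'E'
import cv2,numpy as np
s=cv2.imread("pics/scene0.png");t=cv2.imread("pics/top0.png")
a=cv2.resize(s[235:365,145:275],(520,520),interpolation=cv2.INTER_CUBIC)
b=cv2.resize(s[200:310,290:410],(280,260),interpolation=cv2.INTER_CUBIC)
c=cv2.resize(t[55:145,265:360],(280,260),interpolation=cv2.INTER_CUBIC)
cv2.imwrite("pics/crop0.png",np.hstack([a,np.vstack([b,c])]))
E
```

```text
(no output)
```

View pics/crop0.png

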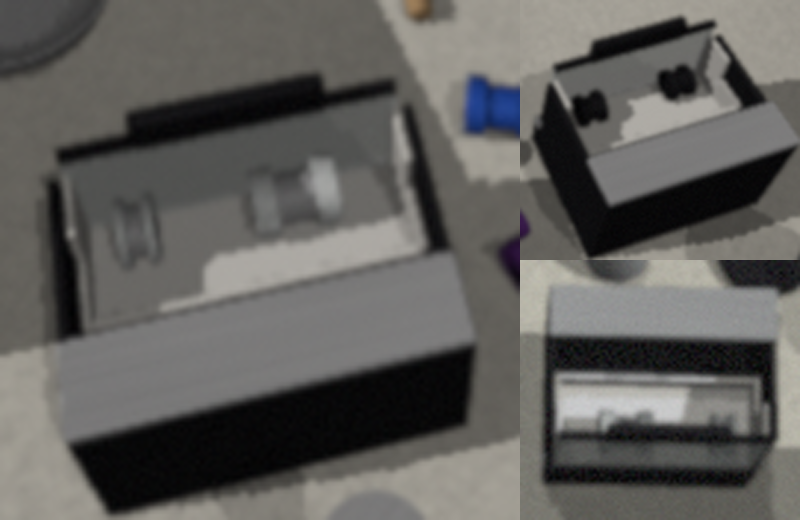

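```bash
cat > h.py <<'E'
from workcell import env
import cv2,numpy as np
def ray(name,px,c=None):
    c=c or env.calibration(name)
    p=cv2.undistortPoints(np.array([[px]],float),c["K"],c["distortion"])[0,0]
    T=c["world_to_cam"];R=T[:3,:3]
    return -R.T@T[:3,3], R.T@np.array([p[0],p[1],1.])
def onz(name,px,z,c=None):
    o,d=ray(name,px,c); return o+d*(z-o[2])/d[2]
def proj(name,P,c=None):
    c=c or env.calibration(name);T=c["world_to_cam"]
    return cv2.projectPoints(np.atleast_2d(np.array(P,float)),cv2.Rodrigues(T[:3,:3])[0],T[:3,3],c["K"],c["distortion"])[0][:,0]
def tri(obs):
    A=np.zeros((3,3));b=np.zeros(3)
    for n,px in obs:
        o,d=ray(n,px);d/=np.linalg.norm(d);M=np.eye(3)-np.outer(d,d);A+=M;b+=M@o
    return np.linalg.solve(A,b)
E
python3 - <<'E'
import cv2,numpy as np
s=cv2.imread("pics/scene0.png");t=cv2.imread("pics/top0.png")
a=cv2.resize(s[250:285,155:255],(800,280),interpolation=cv2.INTER_CUBIC)
b=cv2.resize(t[95:135,265:365],(800,320),interpolation=cv2.INTER_CUBIC)
cv2.imwrite("pics/crop1.png",np.clip(np.vstack([a,b]).astype(float)*1.6,0,255).astype(np.uint8))
E
```

```text
(no output)
```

View pics/crop1.png

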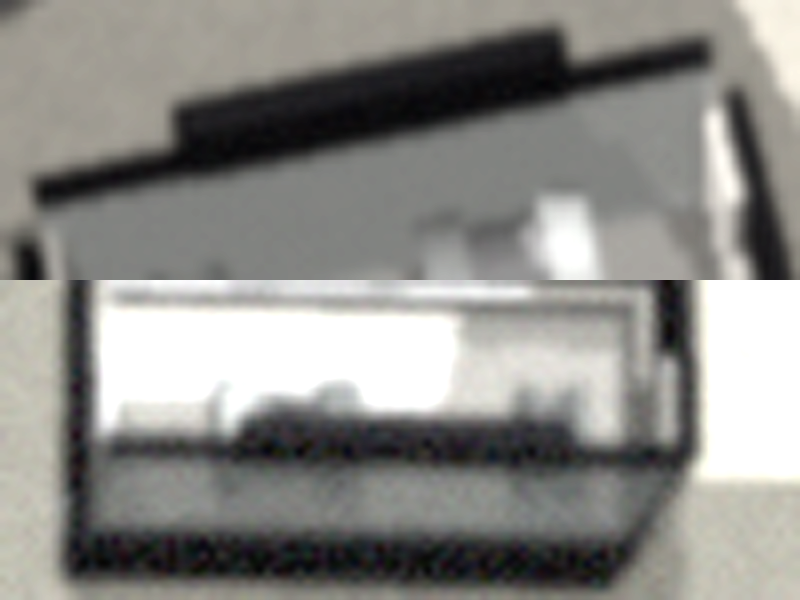

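```bash
python3 - <<'E'
from h import *
S=lambda u,v:(155+u/8-.45,250+v/8-.45)
T=lambda u,v:(265+u/8-.45,95+(v-280)/8-.45)
for n,p in (("scene front L",S(177,105)),("scene front R",S(562,30)),("top L back",T(243,412)),("top R back",T(575,417)),("top L front",T(240,450)),("top R front",T(575,455))):
    print(n,np.array(p),onz(n.split()[0],p,.17).round(4))
E
```

```text
scene front L [176.675 262.675] [ 0.6078 -0.2305  0.17  ]
scene front R [224.8 253.3] [ 0.6133 -0.1242  0.17  ]
top L back [294.925 111.05 ] [ 0.6169 -0.1278  0.17  ]
top R back [336.425 111.675] [ 0.6137 -0.2336  0.17  ]
top L front [294.55 115.8 ] [ 0.6044 -0.1264  0.17  ]
top R front [336.425 116.425] [ 0.6012 -0.2329  0.17  ]
```

```bash
python3 - <<'E'
from h import *
t=cv2.imread("pics/top0.png")
for p in ((425,230),(450,228),(440,124)): print("toaster",onz("top",p,.19).round(3))
for (u,v) in ((330,197),(384,197),(357,170),(357,224)): print("bowl rim",onz("top",(u,v),.055).round(3))
for (u,v) in ((117,230),(174,230),(145,206),(143,252)): print("bowl scene rim",onz("scene",(u,v),.055).round(3))
print("coupling",[onz("scene",p,.08).round(3) for p in ((208,285),(229,281),(218,284))])
E
```

```text
toaster [ 0.31  -0.433  0.19 ]
toaster [ 0.313 -0.496  0.19 ]
toaster [ 0.573 -0.491  0.19 ]
bowl rim [ 0.407 -0.232  0.055]
bowl rim [ 0.404 -0.385  0.055]
bowl rim [ 0.482 -0.312  0.055]
bowl rim [ 0.33  -0.305  0.055]
bowl scene rim [ 0.396 -0.38   0.055]
bowl scene rim [ 0.437 -0.231  0.055]
bowl scene rim [ 0.331 -0.3    0.055]
bowl scene rim [ 0.485 -0.318  0.055]
coupling [array([ 0.633, -0.174,  0.08 ]), array([ 0.637, -0.124,  0.08 ]), array([ 0.637, -0.15 ,  0.08 ])]
```

Call:
{"method": "servo_tool", "body": {
  "increments": [
    {"x":0.5,"y":1,"az":-0.95,"claw":1},
    {"x":0.7,"y":1,"az":-0.95,"claw":1},
    {"x":1,"y":1,"az":-0.95,"claw":1},
    {"x":1,"y":1,"claw":1},
    {"x":1,"y":1,"claw":1}
  ]
}}

```text
schema error: expected keys claw, x, y, z, ax, ay, az
```

Call:
{"method": "servo_tool", "body": {
  "increments": [
    {"x":0.5,"y":1,"z":0,"ax":0,"ay":0,"az":-0.95,"claw":1},
    {"x":0.7,"y":1,"z":0,"ax":0,"ay":0,"az":-0.95,"claw":1},
    {"x":1,"y":1,"z":0,"ax":0,"ay":0,"az":-0.95,"claw":1},
    {"x":1,"y":1,"z":0,"ax":0,"ay":0,"az":0,"claw":1},
    {"x":1,"y":1,"z":0,"ax":0,"ay":0,"az":0,"claw":1}
  ]
}}

```text
clock: 0.65
tcp_pos: [0.3059, -0.4129, 0.2481]
orientation: [-0.0, 1.0, -0.021, -0.0]
wrist_force: [0.4, -0.7, 0.8]
finger_gap: 0.0125
```

Call:
{"method": "servo_tool", "body": {
  "increments": [
    {"x":1,"y":1,"z":0,"ax":0,"ay":0,"az":0,"claw":1},
    {"x":1,"y":1,"z":0,"ax":0,"ay":0,"az":0,"claw":1},
    {"x":1,"y":1,"z":0,"ax":0,"ay":0,"az":0,"claw":1},
    {"x":1,"y":1,"z":0,"ax":0,"ay":0,"az":0,"claw":1},
    {"x":1,"y":1,"z":0,"ax":0,"ay":0,"az":0,"claw":1}
  ]
}}

```text
clock: 1.15
tcp_pos: [0.431, -0.2877, 0.2481]
orientation: [-0.0, 1.0, -0.021, -0.0]
wrist_force: [-0.7, 0.3, -0.4]
finger_gap: -0.0002
```

Call:
{"method": "servo_tool", "body": {
  "increments": [
    {"x":0.5,"y":1,"z":0,"ax":0,"ay":0,"az":0,"claw":1},
    {"x":0.3,"y":1,"z":0,"ax":0,"ay":0,"az":0,"claw":1},
    {"x":0,"y":1,"z":0,"ax":0,"ay":0,"az":0,"claw":1},
    {"x":0,"y":1,"z":0,"ax":0,"ay":0,"az":0,"claw":1},
    {"x":0,"y":0,"z":0,"ax":0,"ay":0,"az":0,"claw":1}
  ]
}}

```text
clock: 1.65
tcp_pos: [0.4498, -0.1863, 0.2482]
orientation: [-0.001, 1.0, -0.019, -0.001]
wrist_force: [0.9, -1.0, 0.4]
finger_gap: -0.0001
```

```bash
python3 - <<'E'
from h import *
import pickle
c=env.calibration("wrist"); print(env.get_state()["tcp_pos"])
i=env.read_camera("wrist")[:,:,::-1]; cv2.imwrite("pics/w1.png",i); pickle.dump(c,open("w1.pkl","wb"))
# lip predicted corners
print(proj("wrist",[[.611,-.179,.17],[.613,-.124,.17],[.609,-.234,.17]],c))
E
```

```text
[ 0.44979626 -0.18632644  0.24820333]
[[231.02756    -68.4433172 ]
 [129.13328257 -67.42615546]
 [333.30641329 -68.66979829]]
```

View pics/w1.png

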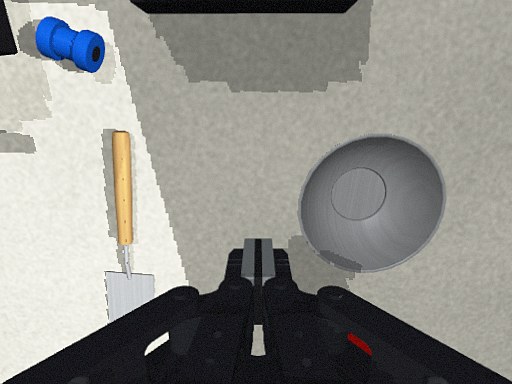

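Call:
{"method": "servo_tool", "body": {
  "increments": [
    {"x":1,"y":0.2,"z":1,"ax":0,"ay":0,"az":0,"claw":1},
    {"x":1,"y":0.1,"z":1,"ax":0,"ay":0,"az":0,"claw":1},
    {"x":1,"y":0,"z":1,"ax":0,"ay":0,"az":0,"claw":1},
    {"x":0,"y":0,"z":0,"ax":0,"ay":0,"az":0,"claw":1}
  ]
}}

```text
clock: 2.1
tcp_pos: [0.529, -0.1834, 0.326]
orientation: [0.002, 1.0, -0.021, 0.003]
wrist_force: [0.1, -1.4, 0.2]
finger_gap: 0.0005
```

```bash
python3 - <<'E'
from h import *
import pickle
c=env.calibration("wrist"); print(env.get_state()["tcp_pos"])
i=env.read_camera("wrist")[:,:,::-1]; cv2.imwrite("pics/w2.png",i); pickle.dump(c,open("w2.pkl","wb"))
print(proj("wrist",[[.611,-.179,.17],[.613,-.124,.17],[.609,-.234,.17]],c))
E
```

```text
[ 0.52896371 -0.18339545  0.32599727]
[[246.95355152  89.27796683]
 [181.98356013  89.75598208]
 [311.93710592  88.92444917]]
```

View pics/w2.png

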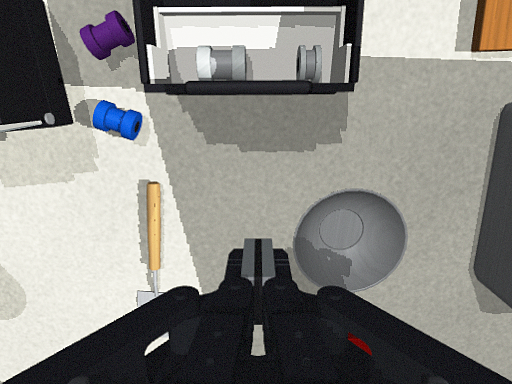

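```bash
python3 - <<'E'
from h import *
import pickle
c=pickle.load(open("w2.pkl","rb"))
i=cv2.imread("pics/w2.png")
cv2.imwrite("pics/w2c.png",cv2.resize(i[30:110,130:370],(800,267),interpolation=cv2.INTER_CUBIC))
for p in ((187,81),(310,80.5),(187,94),(310,93)): print(p,onz("wrist",p,.17,c).round(4))
for p in ((196,64),(246,64),(221,64),(297,64),(322,64)): print(p,onz("wrist",p,.083,c).round(4))
E
```

```text
(187, 81) [ 0.6198 -0.129   0.17  ]
(310, 80.5) [ 0.6158 -0.2323  0.17  ]
(187, 94) [ 0.6094 -0.1279  0.17  ]
(310, 93) [ 0.6058 -0.2324  0.17  ]
(196, 64) [ 0.6412 -0.1227  0.083 ]
(246, 64) [ 0.6388 -0.1768  0.083 ]
(221, 64) [ 0.64   -0.1497  0.083 ]
(297, 64) [ 0.6365 -0.2321  0.083 ]
(322, 64) [ 0.6354 -0.2592  0.083 ]
```

View pics/w2c.png

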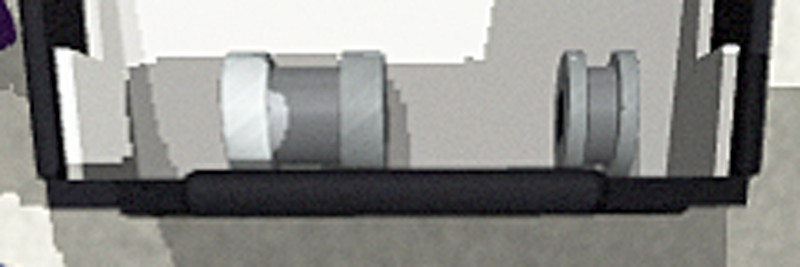

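Call:
{"method": "servo_tool", "body": {
  "increments": [
    {"x":1,"y":0,"z":0,"ax":0,"ay":0,"az":0,"claw":1},
    {"x":1,"y":0,"z":-0.4,"ax":0,"ay":0,"az":0,"claw":1},
    {"x":1,"y":0,"z":-0.5,"ax":0,"ay":0,"az":0,"claw":1},
    {"x":1,"y":0.1,"z":-0.5,"ax":0,"ay":0,"az":0,"claw":1},
    {"x":0.4,"y":0,"z":-1,"ax":0,"ay":0,"az":0,"claw":1}
  ]
}}

```text
clock: 2.65
tcp_pos: [0.6365, -0.18, 0.2623]
orientation: [0.0, 1.0, -0.021, 0.0]
wrist_force: [0.1, -0.5, 0.1]
finger_gap: -0.0001
```

Call:
{"method": "servo_tool", "body": {
  "increments": [
    {"x":0,"y":0,"z":-1,"ax":0,"ay":0,"az":0,"claw":1},
    {"x":0,"y":0,"z":-1,"ax":0,"ay":0,"az":0,"claw":1},
    {"x":0,"y":0,"z":-1,"ax":0,"ay":0,"az":0,"claw":1},
    {"x":0,"y":0,"z":-0.8,"ax":0,"ay":0,"az":0,"claw":1},
    {"x":0,"y":0,"z":0,"ax":0,"ay":0,"az":0,"claw":1}
  ]
}}

```text
clock: 3.15
tcp_pos: [0.6317, -0.1788, 0.1635]
orientation: [-0.001, 1.0, -0.022, -0.004]
wrist_force: [-0.6, -0.0, 0.2]
finger_gap: -0.0002
```

Call:
{"method": "servo_tool", "body": {
  "increments": [
    {"x":-0.3,"y":0,"z":0,"ax":0,"ay":0,"az":0,"claw":1},
    {"x":-0.3,"y":0,"z":0,"ax":0,"ay":0,"az":0,"claw":1},
    {"x":-0.28,"y":0,"z":-0.03,"ax":0,"ay":0,"az":0,"claw":1},
    {"x":-0.27,"y":0,"z":-0.04,"ax":0,"ay":0,"az":0,"claw":1},
    {"x":-0.27,"y":0,"z":-0.06,"ax":0,"ay":0,"az":0,"claw":1}
  ]
}}

```text
clock: 3.65
tcp_pos: [0.5998, -0.1791, 0.1666]
orientation: [0.0, 1.0, -0.021, 0.001]
wrist_force: [2.8, 1.2, 3.5]
finger_gap: 0.0001
```

Call:
{"method": "servo_tool", "body": {
  "increments": [
    {"x":-0.26,"y":0,"z":-0.08,"ax":0,"ay":0,"az":0,"claw":1},
    {"x":-0.26,"y":0,"z":-0.1,"ax":0,"ay":0,"az":0,"claw":1},
    {"x":-0.25,"y":0,"z":-0.12,"ax":0,"ay":0,"az":0,"claw":1},
    {"x":-0.25,"y":0,"z":-0.14,"ax":0,"ay":0,"az":0,"claw":1},
    {"x":0,"y":0,"z":0,"ax":0,"ay":0,"az":0,"claw":1}
  ]
}}

```text
clock: 4.15
tcp_pos: [0.5724, -0.1789, 0.153]
orientation: [-0.0, 1.0, -0.021, -0.002]
wrist_force: [0.4, -0.3, -0.7]
finger_gap: -0.0003
```

```bash
python3 - <<'E'
from h import *
print(env.get_state()["tcp_pos"],env.get_state()["wrist_force"])
i=env.read_camera("scene")[:,:,::-1]; 
cv2.imwrite("pics/s3.png",cv2.resize(i[170:370,110:310],(600,600),interpolation=cv2.INTER_CUBIC))
E
```

```text
[ 0.57244763 -0.17890382  0.153006  ] [ 0.41885881 -0.30741169 -0.65478717]
```

View pics/s3.png

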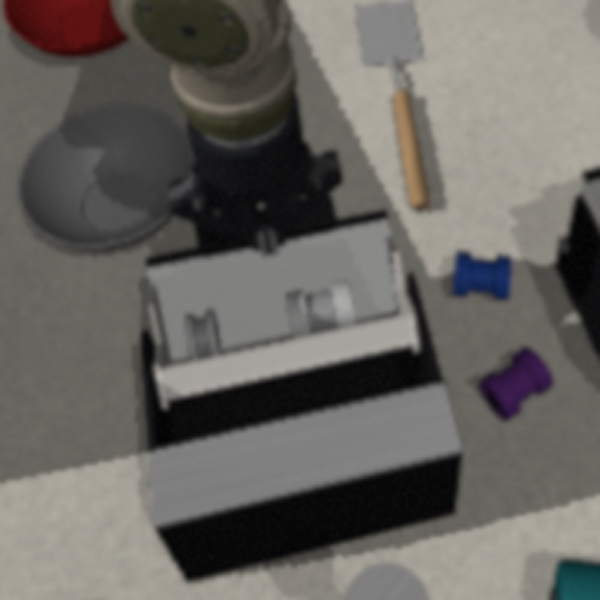

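Call:
{"method": "servo_tool", "body": {
  "increments": [
    {"x":-0.24,"y":0,"z":-0.14,"ax":0,"ay":0,"az":0,"claw":1},
    {"x":-0.23,"y":0,"z":-0.16,"ax":0,"ay":0,"az":0,"claw":1},
    {"x":-0.22,"y":0,"z":-0.17,"ax":0,"ay":0,"az":0,"claw":1},
    {"x":-0.2,"y":0,"z":-0.18,"ax":0,"ay":0,"az":0,"claw":1},
    {"x":-0.19,"y":0,"z":-0.18,"ax":0,"ay":0,"az":0,"claw":1}
  ]
}}

```text
clock: 4.7
tcp_pos: [0.5483, -0.1792, 0.1339]
orientation: [0.0, 1.0, -0.021, 0.002]
wrist_force: [6.2, 6.0, 25.7]
finger_gap: -0.0
```

Call:
{"method": "servo_tool", "body": {
  "increments": [
    {"x":-0.1,"y":0,"z":-0.12,"ax":0,"ay":0,"az":0,"claw":1},
    {"x":0,"y":0,"z":0,"ax":0,"ay":0,"az":0,"claw":1}
  ]
}}

```text
clock: 4.9
tcp_pos: [0.5483, -0.1792, 0.1342]
orientation: [0.0, 1.0, -0.021, 0.005]
wrist_force: [5.6, 4.7, 16.2]
finger_gap: 0.0
```

Call:
{"method": "servo_tool", "body": {
  "increments": [
    {"x":0.3,"y":0,"z":0.6,"ax":0,"ay":0,"az":0,"claw":1},
    {"x":0,"y":0.2,"z":1,"ax":0,"ay":0,"az":0,"claw":0.3},
    {"x":-0.4,"y":0.5,"z":1,"ax":0,"ay":0,"az":0,"claw":0.3},
    {"x":-0.4,"y":0.5,"z":1,"ax":0,"ay":0,"az":0,"claw":0.3},
    {"x":-0.4,"y":0,"z":1,"ax":0,"ay":0,"az":0,"claw":0.3}
  ]
}}

```text
clock: 5.4
tcp_pos: [0.5206, -0.1477, 0.2455]
orientation: [-0.0, 1.0, -0.02, -0.001]
wrist_force: [0.7, -1.3, 0.3]
finger_gap: 0.0581
```

Call:
{"method": "servo_tool", "body": {
  "increments": [
    {"x":0,"y":0,"z":1,"ax":0,"ay":0,"az":0,"claw":0.3},
    {"x":0,"y":0,"z":1,"ax":0,"ay":0,"az":0,"claw":0.3},
    {"x":0,"y":0,"z":0,"ax":0,"ay":0,"az":0,"claw":0.3},
    {"x":0,"y":0,"z":0,"ax":0,"ay":0,"az":0,"claw":0.3}
  ]
}}

```text
clock: 5.8
tcp_pos: [0.5219, -0.1492, 0.2951]
orientation: [0.0, 1.0, -0.021, -0.0]
wrist_force: [-0.2, -0.9, -0.0]
finger_gap: 0.0602
```

```bash
python3 - <<'E'
from h import *
import pickle
c=env.calibration("wrist"); print(env.get_state()["tcp_pos"])
i=env.read_camera("wrist")[:,:,::-1]; cv2.imwrite("pics/w4.png",i); pickle.dump(c,open("w4.pkl","wb"))
j=env.read_camera("scene")[:,:,::-1]; cv2.imwrite("pics/s4.png",j)
cv2.imwrite("pics/s4c.png",cv2.resize(j[170:370,110:310],(600,600),interpolation=cv2.INTER_CUBIC))
k=env.read_camera("top")[:,:,::-1]; cv2.imwrite("pics/t4.png",k)
print(proj("wrist",[[.602,-.15,.091],[.52,-.18,.124]],c))
E
```

```text
[ 0.52185457 -0.14922409  0.29509271]
[[254.19130731  90.53053515]
 [288.73389113 177.8437558 ]]
```

View pics/w4.png

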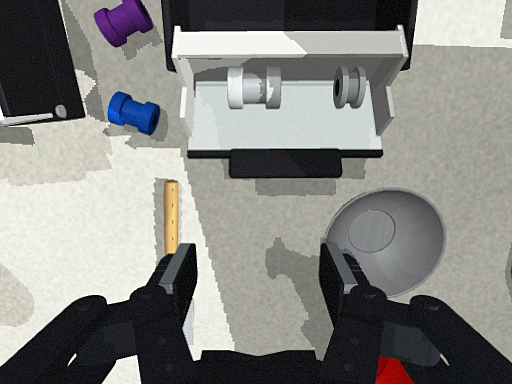

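View pics/s4c.png

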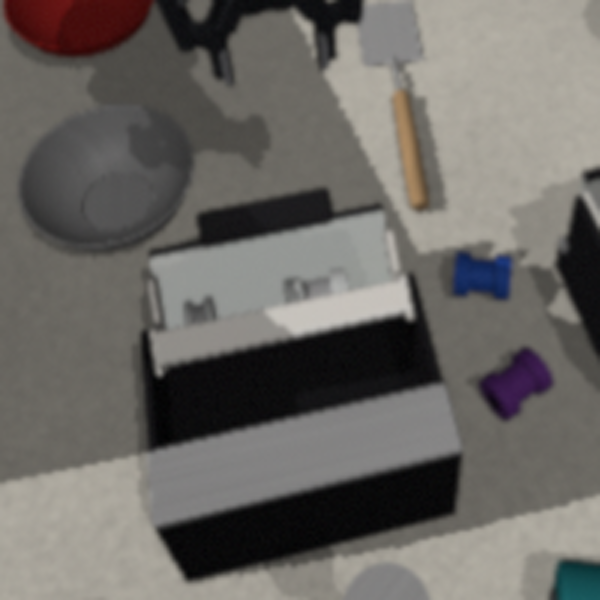

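```bash
python3 - <<'E'
from h import *
import pickle
c=pickle.load(open("w4.pkl","rb"))
i=cv2.imread("pics/w4.png")
cv2.imwrite("pics/w4c.png",cv2.resize(i[40:190,170:410],(800,500),interpolation=cv2.INTER_CUBIC))
for z in (.085,.091,.097): print(z,[onz("wrist",p,z,c).round(4) for p in ((227,88),(281,88),(254,88))])
b=np.array([.611-.003,0,.055])
H=np.array([.6095,-.18,.055])
for th in (.85,.9,.95,1.0):
    print(th,proj("wrist",[H+[3e-3*np.cos(th)-.115*np.sin(th),0,.115*np.cos(th)+.003*np.sin(th)]],c))
E
```

```text
0.085 [array([ 0.6057, -0.1227,  0.085 ]), array([ 0.6033, -0.177 ,  0.085 ]), array([ 0.6045, -0.1499,  0.085 ])]
0.091 [array([ 0.6055, -0.1233,  0.091 ]), array([ 0.6033, -0.1766,  0.091 ]), array([ 0.6044, -0.1499,  0.091 ])]
0.097 [array([ 0.6054, -0.1238,  0.097 ]), array([ 0.6032, -0.1762,  0.097 ]), array([ 0.6043, -0.15  ,  0.097 ])]
0.85 [[289.57719396 175.07577391]]
0.9 [[289.19119827 177.83398946]]
0.95 [[288.79752356 180.2277539 ]]
1.0 [[288.39793407 182.2676469 ]]
```

View pics/w4c.png

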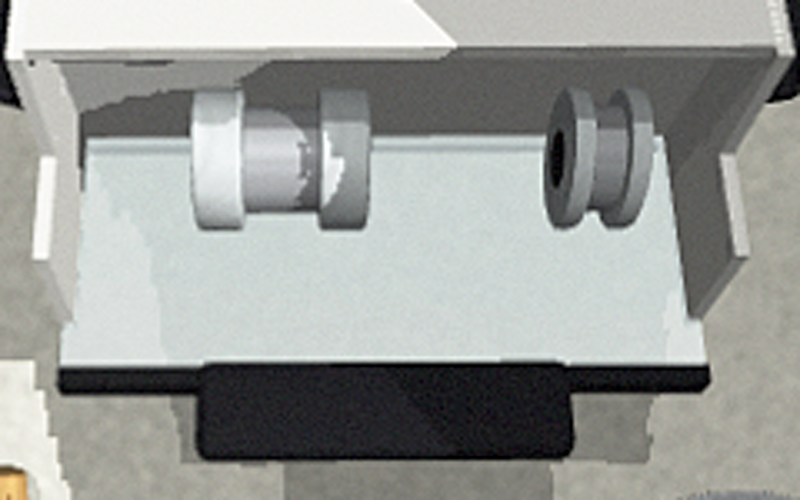

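```bash
python3 - <<'E'
from h import *
import pickle
c=pickle.load(open("w4.pkl","rb"))
t=cv2.imread("pics/t4.png");cv2.imwrite("pics/t4c.png",cv2.resize(t[90:160,260:370],(800,509),interpolation=cv2.INTER_CUBIC))
H=np.array([.6097,-.18,.055])
def L(th,x,z): return H+[x*np.cos(th)-z*np.sin(th),0,z*np.cos(th)+x*np.sin(th)]
for th in (.85,.9,.95):
    P=[L(th,-3,0)]
    P=[L(th,-.003,.115),L(th,.009,.115),L(th,.009,.085),L(th,.026,.026)]
    print(th,proj("wrist",P,c)[:,1].round(1),proj("top",P)[:,1].round(1), P[3].round(4))
E
```

```text
0.85 [177.7 171.9 144.   83.5] [151.2 147.4 140.9 123.7] [ 0.6073 -0.18    0.0917]
0.9 [180.1 175.  146.7  85.5] [152.9 149.3 142.3 124.3] [ 0.6055 -0.18    0.0915]
0.95 [182.2 177.8 149.2  87.4] [154.5 151.1 143.6 125. ] [ 0.6037 -0.18    0.0913]
```

View pics/t4c.png

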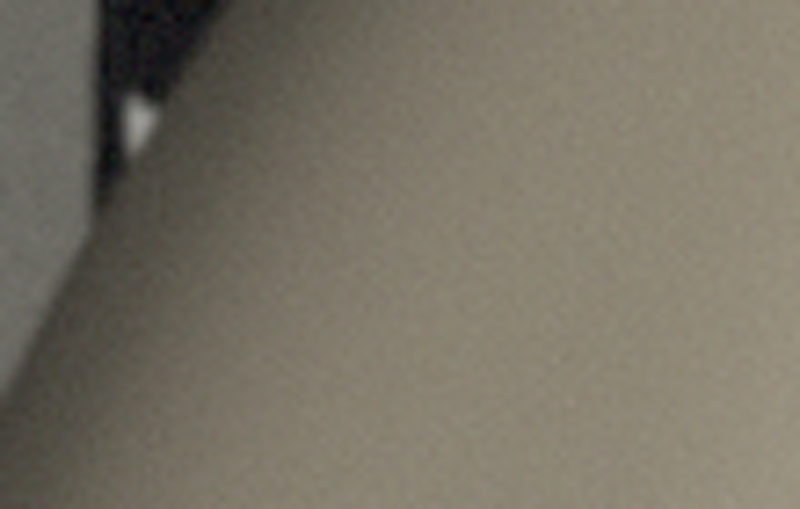

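```bash
python3 - <<'E'
from h import *
import pickle
c=pickle.load(open("w4.pkl","rb"));c2=pickle.load(open("w2.pkl","rb"))
H=np.array([.6097,-.18,.055])
def L(th,x,z): return H+[x*np.cos(th)-z*np.sin(th),0,z*np.cos(th)+x*np.sin(th)]
th=.95
for x in (.076,.082):
  for h in (.0,.006,.02,.03,.04,.05,.06,.08):
    P=L(th,x,h); print(x,h,P.round(3),"w4 row",proj("wrist",[P],c)[0,1].round(1),"s4",proj("scene",[P])[0].round(1),"w2 row closed",proj("wrist",[L(0,x,h)],c2)[0,1].round(1))
print("cam",ray("wrist",(256,192),c)[0])
E
```

```text
0.076 0.0 [ 0.654 -0.18   0.117] w4 row 25.8 s4 [205.7 286.7] w2 row closed 21.7
0.076 0.006 [ 0.649 -0.18   0.12 ] w4 row 31.3 s4 [205.2 284. ] w2 row closed 20.5
0.076 0.02 [ 0.638 -0.18   0.128] w4 row 44.3 s4 [203.9 277.8] w2 row closed 17.5
0.076 0.03 [ 0.63  -0.18   0.134] w4 row 53.9 s4 [202.9 273.4] w2 row closed 15.3
0.076 0.04 [ 0.621 -0.18   0.14 ] w4 row 63.8 s4 [202. 269.] w2 row closed 12.9
0.076 0.05 [ 0.613 -0.18   0.146] w4 row 73.9 s4 [201.1 264.6] w2 row closed 10.3
0.076 0.06 [ 0.605 -0.18   0.152] w4 row 84.2 s4 [200.2 260.2] w2 row closed 7.6
0.076 0.08 [ 0.589 -0.18   0.163] w4 row 105.7 s4 [198.3 251.5] w2 row closed 1.6
0.082 0.0 [ 0.657 -0.18   0.122] w4 row 20.1 s4 [205.8 287.1] w2 row closed 15.8
0.082 0.006 [ 0.653 -0.18   0.125] w4 row 25.6 s4 [205.3 284.5] w2 row closed 14.5
0.082 0.02 [ 0.641 -0.18   0.133] w4 row 38.9 s4 [204.  278.2] w2 row closed 11.3
0.082 0.03 [ 0.633 -0.18   0.139] w4 row 48.6 s4 [203.  273.8] w2 row closed 8.8
0.082 0.04 [ 0.625 -0.18   0.145] w4 row 58.6 s4 [202.1 269.3] w2 row closed 6.2
0.082 0.05 [ 0.617 -0.18   0.151] w4 row 68.8 s4 [201.2 264.9] w2 row closed 3.4
0.082 0.06 [ 0.609 -0.18   0.157] w4 row 79.3 s4 [200.3 260.5] w2 row closed 0.5
0.082 0.08 [ 0.592 -0.18   0.168] w4 row 101.2 s4 [198.4 251.7] w2 row closed -6.0
cam [ 0.5991997  -0.15332938  0.42058165]
```

```bash
python3 - <<'E'
import cv2
i=cv2.imread("pics/w4.png");print(i[20:75,290].mean(1).astype(int).tolist())
j=cv2.imread("pics/s4.png");cv2.imwrite("pics/s4d.png",cv2.resize(j[225:330,150:265],(800,730),interpolation=cv2.INTER_CUBIC)[:600])
E
```

```text
[19, 34, 29, 36, 22, 30, 28, 32, 27, 21, 5, 169, 208, 199, 192, 189, 191, 188, 186, 206, 248, 244, 243, 244, 242, 243, 243, 244, 243, 242, 245, 244, 247, 247, 183, 160, 174, 141, 83, 88, 88, 94, 92, 95, 90, 91, 94, 88, 93, 95, 90, 85, 88, 91, 91]
```

View pics/s4d.png

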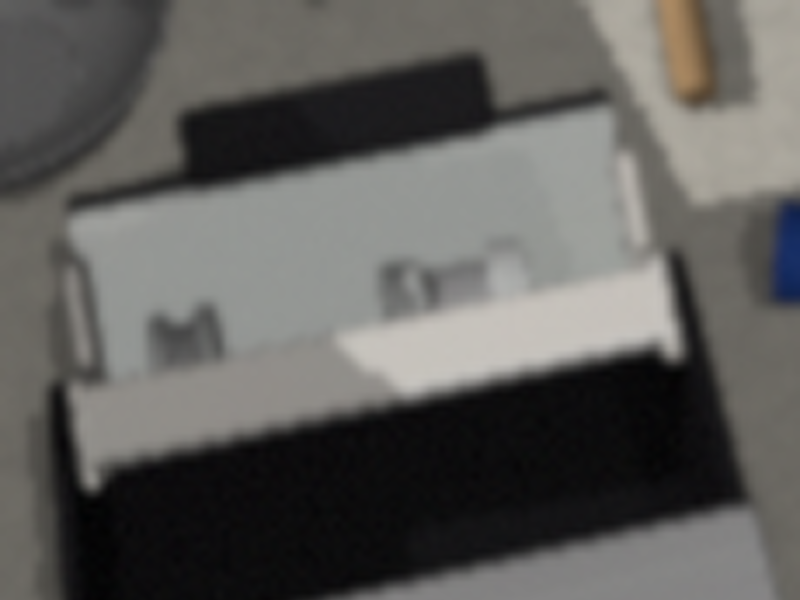

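Call:
{"method": "servo_tool", "body": {
  "increments": [
    {"x":1,"y":0,"z":-0.5,"ax":0,"ay":0,"az":0,"claw":0.3},
    {"x":1,"y":0,"z":-1,"ax":0,"ay":0,"az":0,"claw":0.3},
    {"x":1,"y":0,"z":-1,"ax":0,"ay":0,"az":0,"claw":0.3},
    {"x":0.25,"y":0,"z":-1,"ax":0,"ay":0,"az":0,"claw":0.3},
    {"x":0,"y":0,"z":-1,"ax":0,"ay":0,"az":0,"claw":0.3}
  ]
}}

```text
clock: 6.45
tcp_pos: [0.6038, -0.1488, 0.1798]
orientation: [-0.0, 1.0, -0.021, -0.001]
wrist_force: [-0.0, -0.8, 0.5]
finger_gap: 0.0598
```

Call:
{"method": "servo_tool", "body": {
  "increments": [
    {"x":0,"y":0,"z":-1,"ax":0,"ay":0,"az":0,"claw":0.3},
    {"x":0,"y":0,"z":0,"ax":0,"ay":0,"az":0,"claw":0.3},
    {"x":0,"y":0,"z":0,"ax":0,"ay":0,"az":0,"claw":0.3}
  ]
}}

```text
clock: 6.75
tcp_pos: [0.6027, -0.1488, 0.1569]
orientation: [-0.0, 1.0, -0.021, -0.001]
wrist_force: [-0.7, -0.9, 0.5]
finger_gap: 0.0598
```

```bash
python3 - <<'E'
from h import *
c=env.calibration("wrist"); s=env.get_state();print(s["tcp_pos"],s["finger_gap"])
i=env.read_camera("wrist")[:,:,::-1]; cv2.imwrite("pics/w5.png",i)
e=np.array([.042,1,0]);e/=np.linalg.norm(e)
C=np.array([.604,-.15,.0913])
print(proj("wrist",[C+.025*e,C-.025*e,C+[0,0,.02],s["tcp_pos"]],c))
print(onz("wrist",(255,100),.111,c))
E
```

```text
[ 0.60268089 -0.14876665  0.15692344] 0.05977989159975355
[[219.76242392 216.25829775]
 [296.95130942 216.24842877]
 [258.38035688 228.9287946 ]
 [255.86846318 273.10925284]]
[ 0.67670435 -0.15129211  0.111     ]
```

View pics/w5.png

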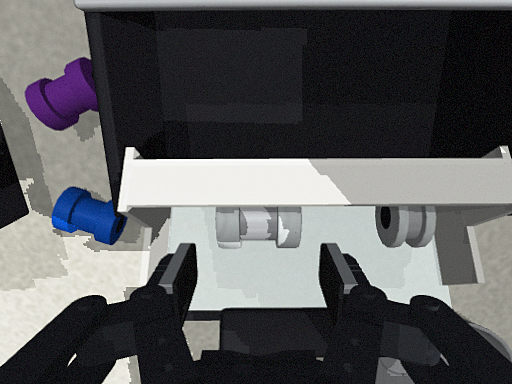

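Call:
{"method": "servo_tool", "body": {
  "increments": [
    {"x":0,"y":-0.04,"z":-0.8,"ax":0,"ay":0,"az":0,"claw":0.3},
    {"x":0,"y":0,"z":-0.6,"ax":0,"ay":0,"az":0,"claw":0.3},
    {"x":0,"y":0,"z":-0.5,"ax":0,"ay":0,"az":0,"claw":0.3},
    {"x":0,"y":0,"z":-0.3,"ax":0,"ay":0,"az":0,"claw":0.3},
    {"x":0,"y":0,"z":0,"ax":0,"ay":0,"az":0,"claw":0.3}
  ]
}}

```text
clock: 7.3
tcp_pos: [0.6032, -0.1499, 0.1024]
orientation: [-0.0, 1.0, -0.021, -0.0]
wrist_force: [-0.4, -0.4, 0.3]
finger_gap: 0.0595
```

Call:
{"method": "servo_tool", "body": {
  "increments": [
    {"x":0,"y":0,"z":-0.22,"ax":0,"ay":0,"az":0,"claw":0.3},
    {"x":0,"y":0,"z":0,"ax":0,"ay":0,"az":0,"claw":0.3}
  ]
}}

```text
clock: 7.5
tcp_pos: [0.6036, -0.15, 0.0974]
orientation: [0.0, 1.0, -0.021, 0.0]
wrist_force: [-0.4, 0.1, -0.2]
finger_gap: 0.0598
```

Call:
{"method": "servo_tool", "body": {
  "newtons": 50,
  "increments": [
    {"x":0,"y":0,"z":0,"ax":0,"ay":0,"az":0,"claw":0.6},
    {"x":0,"y":0,"z":0,"ax":0,"ay":0,"az":0,"claw":0.6},
    {"x":0,"y":0,"z":0,"ax":0,"ay":0,"az":0,"claw":0.6},
    {"x":0,"y":0,"z":0,"ax":0,"ay":0,"az":0,"claw":0.6}
  ]
}}

```text
clock: 7.9
tcp_pos: [0.6037, -0.1501, 0.0979]
orientation: [0.0, 1.0, -0.021, 0.0]
wrist_force: [-0.9, -0.9, 3.8]
finger_gap: 0.0494
```

Call:
{"method": "servo_tool", "body": {
  "increments": [
    {"x":0,"y":0,"z":0.3,"ax":0,"ay":0,"az":0,"claw":0.6},
    {"x":0,"y":0,"z":0.5,"ax":0,"ay":0,"az":0,"claw":0.6},
    {"x":0,"y":0,"z":0.8,"ax":0,"ay":0,"az":0,"claw":0.6},
    {"x":0,"y":0,"z":0.8,"ax":0,"ay":0,"az":0,"claw":0.6},
    {"x":0,"y":0,"z":0.8,"ax":0,"ay":0,"az":0,"claw":0.6}
  ]
}}

```text
clock: 8.4
tcp_pos: [0.6036, -0.1501, 0.1789]
orientation: [0.0, 1.0, -0.021, 0.0]
wrist_force: [0.3, -0.0, -2.4]
finger_gap: 0.0496
```

Call:
{"method": "servo_tool", "body": {
  "increments": [
    {"x":0,"y":0,"z":0.8,"ax":0,"ay":0,"az":0,"claw":0.6},
    {"x":0,"y":0,"z":0.8,"ax":0,"ay":0,"az":0,"claw":0.6},
    {"x":0,"y":0,"z":0.3,"ax":0,"ay":0,"az":0,"claw":0.6},
    {"x":0,"y":0,"z":0,"ax":0,"ay":0,"az":0,"claw":0.6}
  ]
}}

```text
clock: 8.8
tcp_pos: [0.6043, -0.1504, 0.2266]
orientation: [0.001, 1.0, -0.021, 0.001]
wrist_force: [0.3, 0.3, -1.9]
finger_gap: 0.049
```

```bash
python3 - <<'E'
from h import *
s=env.get_state();print(s["tcp_pos"],s["finger_gap"],s["wrist_force"])
i=env.read_camera("wrist")[:,:,::-1]; cv2.imwrite("pics/w6.png",i)
E
```

```text
[ 0.60434295 -0.15035969  0.22659515] 0.0489590498038196 [ 0.27525648  0.3234802  -1.91364725]
```

View pics/w6.png

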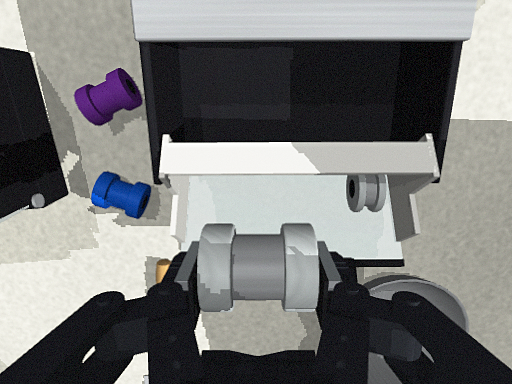

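Call:
{"method": "servo_tool", "body": {
  "increments": [
    {"x":-0.5,"y":-0.4,"z":0,"ax":0,"ay":0,"az":0,"claw":0.6},
    {"x":-0.9,"y":-0.7,"z":0,"ax":0,"ay":0,"az":0,"claw":0.6},
    {"x":-1,"y":-0.8,"z":0,"ax":0,"ay":0,"az":0,"claw":0.6},
    {"x":-1,"y":-0.8,"z":0,"ax":0,"ay":0,"az":0,"claw":0.6},
    {"x":-1,"y":-0.8,"z":0,"ax":0,"ay":0,"az":0,"claw":0.6}
  ]
}}

```text
clock: 9.35
tcp_pos: [0.4911, -0.238, 0.2234]
orientation: [-0.001, 1.0, -0.021, -0.001]
wrist_force: [-0.6, -0.5, -2.0]
finger_gap: 0.0498
```

Call:
{"method": "servo_tool", "body": {
  "increments": [
    {"x":-1,"y":-0.8,"z":0,"ax":0,"ay":0,"az":0,"claw":0.6},
    {"x":-1,"y":-0.8,"z":0,"ax":0,"ay":0,"az":0,"claw":0.6},
    {"x":-0.9,"y":-0.7,"z":0,"ax":0,"ay":0,"az":0,"claw":0.6},
    {"x":-0.6,"y":-0.5,"z":0,"ax":0,"ay":0,"az":0,"claw":0.6},
    {"x":0,"y":0,"z":0,"ax":0,"ay":0,"az":0,"claw":0.6}
  ]
}}

```text
clock: 9.85
tcp_pos: [0.4031, -0.3084, 0.2236]
orientation: [-0.001, 1.0, -0.023, -0.001]
wrist_force: [-0.6, 0.3, -1.8]
finger_gap: 0.0492
```

```bash
python3 - <<'E'
from h import *
s=env.get_state();print(s["tcp_pos"],s["finger_gap"],s["wrist_force"])
c=env.calibration("wrist")
i=env.read_camera("wrist")[:,:,::-1]; cv2.imwrite("pics/w7.png",i)
a=np.linspace(0,2*np.pi,8,endpoint=False)
print(proj("wrist",[[.406+.08*np.cos(t),-.308+.08*np.sin(t),.055] for t in a],c).round(0).tolist())
j=env.read_camera("scene")[:,:,::-1]; cv2.imwrite("pics/s7.png",j)
E
```

```text
[ 0.40312387 -0.30843595  0.22364072] 0.049195096660442944 [-0.63028076  0.27760124 -1.83059367]
[[252.0, 87.0], [191.0, 117.0], [173.0, 178.0], [203.0, 231.0], [260.0, 250.0], [315.0, 227.0], [340.0, 171.0], [316.0, 111.0]]
```

View pics/w7.png

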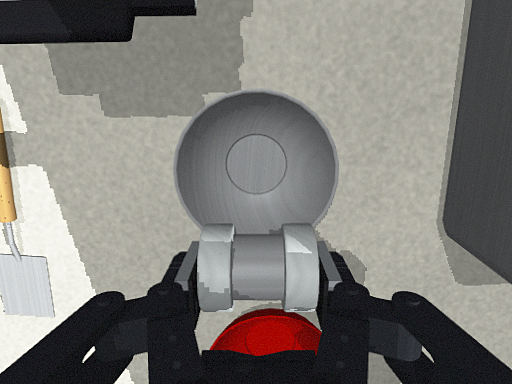

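View pics/s7.png

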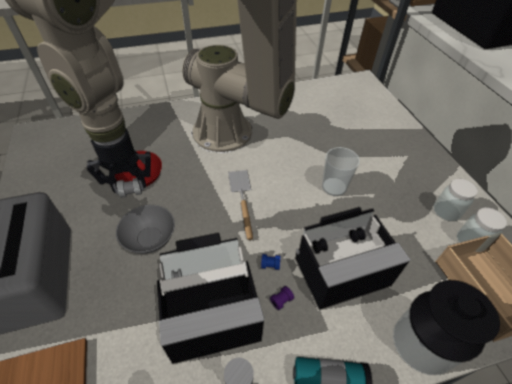

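Call:
{"method": "servo_tool", "body": {
  "increments": [
    {"x":0.05,"y":0,"z":-1,"ax":0,"ay":0,"az":0,"claw":0.6},
    {"x":0,"y":0,"z":-1,"ax":0,"ay":0,"az":0,"claw":0.6},
    {"x":0,"y":0,"z":-1,"ax":0,"ay":0,"az":0,"claw":0.6},
    {"x":0,"y":0,"z":-1,"ax":0,"ay":0,"az":0,"claw":0.6},
    {"x":0,"y":0,"z":-1,"ax":0,"ay":0,"az":0,"claw":0.6}
  ]
}}

```text
clock: 10.45
tcp_pos: [0.4077, -0.3065, 0.0985]
orientation: [-0.0, 1.0, -0.02, -0.0]
wrist_force: [0.4, -0.6, -1.5]
finger_gap: 0.0492
```

Call:
{"method": "servo_tool", "body": {
  "increments": [
    {"x":0,"y":0,"z":-0.8,"ax":0,"ay":0,"az":0,"claw":0.6},
    {"x":0,"y":0,"z":-0.6,"ax":0,"ay":0,"az":0,"claw":0.6},
    {"x":0,"y":0,"z":-0.4,"ax":0,"ay":0,"az":0,"claw":0.6},
    {"x":0,"y":0,"z":-0.2,"ax":0,"ay":0,"az":0,"claw":0.6},
    {"x":0,"y":0,"z":0,"ax":0,"ay":0,"az":0,"claw":0.6}
  ]
}}

```text
clock: 10.95
tcp_pos: [0.4073, -0.307, 0.0493]
orientation: [-0.0, 1.0, -0.021, -0.0]
wrist_force: [-0.1, 0.5, -0.8]
finger_gap: 0.0499
```

Call:
{"method": "servo_tool", "body": {
  "increments": [
    {"x":0,"y":0,"z":-0.2,"ax":0,"ay":0,"az":0,"claw":0.6},
    {"x":0,"y":0,"z":-0.2,"ax":0,"ay":0,"az":0,"claw":0.6},
    {"x":0,"y":0,"z":0,"ax":0,"ay":0,"az":0,"claw":0.6}
  ]
}}

```text
clock: 11.25
tcp_pos: [0.4071, -0.3074, 0.0395]
orientation: [-0.0, 1.0, -0.021, -0.0]
wrist_force: [0.7, 0.3, -1.7]
finger_gap: 0.0494
```

Call:
{"method": "servo_tool", "body": {
  "newtons": 20,
  "increments": [
    {"x":0,"y":0,"z":0,"ax":0,"ay":0,"az":0,"claw":0.36},
    {"x":0,"y":0,"z":0,"ax":0,"ay":0,"az":0,"claw":0.34},
    {"x":0,"y":0,"z":0,"ax":0,"ay":0,"az":0,"claw":0.34},
    {"x":0,"y":0,"z":0,"ax":0,"ay":0,"az":0,"claw":0.34}
  ]
}}

```text
clock: 11.65
tcp_pos: [0.4075, -0.3077, 0.0401]
orientation: [0.0, 1.0, -0.021, 0.0]
wrist_force: [0.3, -0.3, 0.0]
finger_gap: 0.056
```

Call:
{"method": "servo_tool", "body": {
  "increments": [
    {"x":0,"y":0,"z":0.3,"ax":0,"ay":0,"az":0,"claw":0.3},
    {"x":0,"y":0,"z":0.5,"ax":0,"ay":0,"az":0,"claw":0.3},
    {"x":0,"y":0,"z":1,"ax":0,"ay":0,"az":0,"claw":0.3},
    {"x":0,"y":0,"z":1,"ax":0,"ay":0,"az":0,"claw":0.3},
    {"x":0,"y":0,"z":1,"ax":0,"ay":0,"az":0,"claw":0.3}
  ]
}}

```text
clock: 12.15
tcp_pos: [0.4074, -0.3076, 0.137]
orientation: [0.0, 1.0, -0.021, 0.0]
wrist_force: [0.7, -0.7, 0.3]
finger_gap: 0.0598
```

Call:
{"method": "servo_tool", "body": {
  "increments": [
    {"x":-0.5,"y":0,"z":1,"ax":0,"ay":0,"az":0,"claw":0.3},
    {"x":-0.5,"y":0,"z":1,"ax":0,"ay":0,"az":0,"claw":0.3},
    {"x":0,"y":0,"z":1,"ax":0,"ay":0,"az":0,"claw":0.3},
    {"x":0,"y":0,"z":1,"ax":0,"ay":0,"az":0,"claw":0.3},
    {"x":0,"y":0,"z":0,"ax":0,"ay":0,"az":0,"claw":0.3}
  ]
}}

```text
clock: 12.65
tcp_pos: [0.3836, -0.309, 0.2397]
orientation: [0.003, 1.0, -0.021, 0.003]
wrist_force: [-0.3, 0.7, -0.3]
finger_gap: 0.0595
```

```bash
python3 - <<'E'
from h import *
s=env.get_state();print(s["clock"],s["tcp_pos"],s["wrist_force"])
i=env.read_camera("wrist")[:,:,::-1]; cv2.imwrite("pics/w8.png",i)
j=env.read_camera("scene")[:,:,::-1]; cv2.imwrite("pics/s8.png",cv2.resize(j[140:380,90:410],(800,600),interpolation=cv2.INTER_CUBIC))
k=env.read_camera("top")[:,:,::-1]; cv2.imwrite("pics/t8.png",k)
E
```

```text
12.65 [ 0.38357396 -0.30904478  0.23971163] [-0.31140643  0.72856044 -0.32217854]
```

View pics/w8.png

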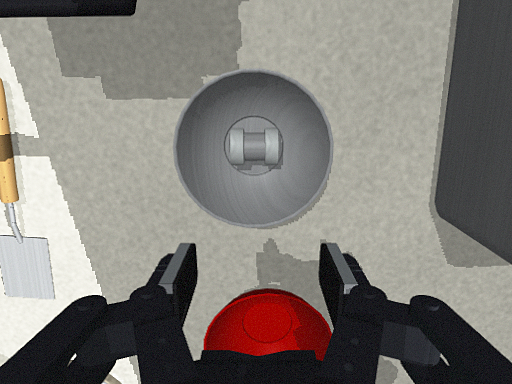

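View pics/s8.png

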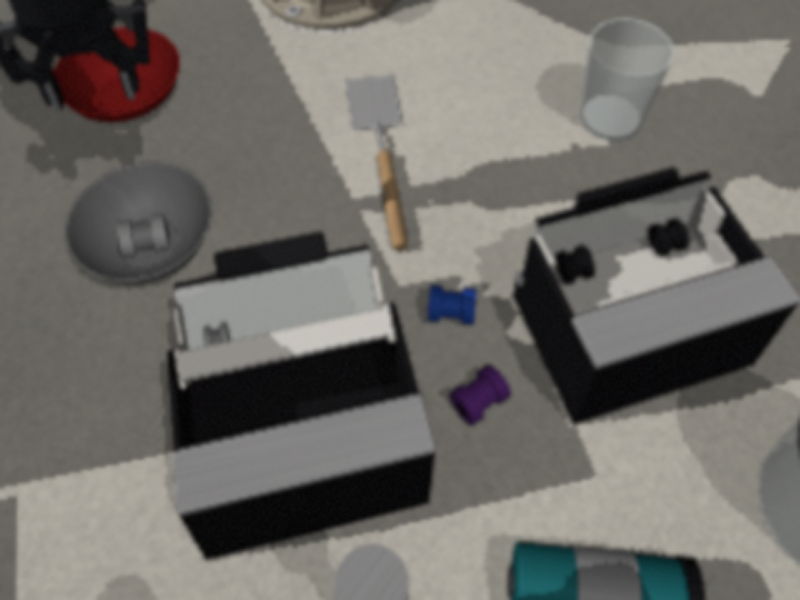

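View pics/t8.png

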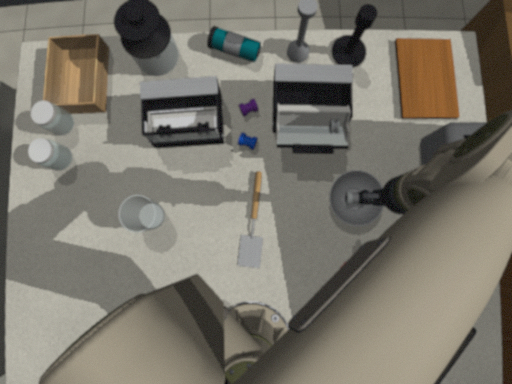

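```bash
python3 - <<'E'
import cv2
t=cv2.imread("pics/t8.png")
print(t[138:160,300:326].mean((1,2)).astype(int).tolist())
E
```

```text
[141, 141, 141, 141, 141, 128, 93, 50, 27, 26, 25, 28, 27, 27, 31, 55, 79, 88, 90, 90, 89, 90]
```

```bash
python3 -c "
from workcell import env
print(env.hand_in())"
```

```text
the job is handed in; nothing more can be done
None
```

I swung the bin holding the long metal coupling out with the closed fingers behind its lip. Then I gripped the coupling by its flat ends, lifted it out, released it low in the steel bowl, and handed in at about 12.8 s.

- **Coupling and bowl:** the last pictures show the coupling lying in the middle of the upright bowl. The gripper is clear of everything, and the short coupling is still in the bin.
- **Bin at its stop:** the push against the lip built to about 16–26 N, where 2–3 N is enough to move the bin. The final tool position worked out to a tilt of about 0.95 rad.
- **Check that did not fully agree:** the lip edges in the top and wrist pictures mostly fit 0.95 rad. Read another way, with calibration error allowed, the lip's outer edge would also fit about 0.90 in the top view, or 0.85 in the wrist view. I took the force as the deciding evidence and did not push again.

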